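# Cap the hydraulic couplings by colour

## Robot

A 6-joint arm with a two-finger parallel gripper is mounted at the origin on the work surface. World frame = base frame: x ahead of the robot, y to its left, z up, the work surface at z = 0. Lengths are in m, angles in rad, forces in N, time in s.
With the tool pointing down it reaches from about 0.225 to 0.875 m from the base axis. Payload 3.4 kg.
Tool frame: the origin (TCP) lies midway between the tips of the shut fingers; the grasp point (between the pads) lies 19 mm behind it (manip.grasp_offset is the distance from the TCP to the grasp point, in m); x points along the fingers, y is the direction in which the jaws open and shut, and the axes are right-handed (so a half turn about x gives the same grasp; the last joint's range is limited). The gripper opens to 85 mm and grips with 20 to 120 N. Pads are 22 mm wide; open, the fingers measure 114 mm over their backs; the gripper's body (76 mm by 85 mm) begins 54 mm behind the grasp point. The pads swing forward as they close: fully open they stand 13 mm farther back than shut.
Start: joints at [-0.121, 0.276, 1.505, -0, 1.361, -0.121], TCP at [0.575, -0, 0.231] pointing down, gripper open.
Joint ranges: [-2.89, 2.89], [-0.75, 2.08], [0.22, 2.7], [-1.18, 4.32], [0.11, 2.71], [-2.7, 2.7]. Speed limits (rad/s): [2.57, 2.57, 3.14, 3.14, 3.14, 3.14].

## Interface

Orientations are given as a unit quaternion [w, x, y, z].
In Python, from rig import manip gives the robot as it stands.
- The arm moves only by the shell command python3 -m creep 'ROWS' [OPENING] [FORCE]. ROWS is a JSON object of lists of equal length, an entry for each row: "delta_pos": the shift along the tool's x, y, z in cm, a list of three; "dr": the turn, a rotation vector about the tool's x, y, z in rad, a list of three. In form: {"delta_pos": [[dx, dy, dz], ...], "dr": [[rx, ry, rz], ...]}. A call has 1 to 10 rows; each row is the pose to reach, as a shift and turn from the pose commanded when the call began, along the tool's axes at that moment; what a row does not reach only later rows make up. A row lasts 1/10 s, in which the tool goes at most 50 mm and 8.59 degrees, less where a joint would pass 70% of its speed; a pose out of reach is approached as far as the arm can. A call with a gripper value outside its range is refused whole. OPENING is the opening, from -1 (shut) to 1 (fully open), set as the call begins (- or left out, the last holds). The fingers move at their own pace and stop on an object; FORCE is the grip in N (left out, the last holds). Time passes only in rows, so rows that repeat a pose let the fingers close. It gives the time, the measured TCP pose, the force and the opening at its end, in the units of the state.
- manip.get_state(): the state, without advancing time (a new reading comes with each control period).
- manip.get_image(name): name is "scene" or "side" or "wrist"; returns a dict with "pixels" (420x560x3 uint8, blue, green, red), "depth" (420x560 float32, m along the optical axis (not along the pixel's ray), 0 where there is no reading), "intrinsics" (3x3 intrinsics, pixels), "rvec" (rotation vector, rad) and "tvec" (3), from world to camera coordinates, as OpenCV has them. Camera axes: x right, y down, z forward; pixel columns grow to the right and rows downward; lengths in m; the calibration is good to about 2 mm. A picture is of the moment at which its call begins.
- manip.sign_off(): hands the job in, once; it reports no verdict.
The state is a dict: "clock": time; "qpos": joint angles; "qd": joint speeds; "effort": joint torques, N m; "position": TCP position; "ee_rot": TCP orientation; "contact_force": force on the tool from outside, world axes, zero at the start; "moment": the same for the moment, N m; "width": finger opening in m.
Only numpy, scipy, OpenCV 4.12 (cv2) and the standard library are available. Lean on these libraries where they do the work, as an engineer would, in place of code of your own. Each camera call takes 0.05 s, during which the arm holds its last target. There are 200 camera calls.

## Task

Keep the barn dust out of the four hydraulic couplings on the bench: put each coloured dust cap, open end down as it stands, over the nose of the coupling with the collar of the same colour, so that it sits fully down on the collar. Leave the black and the white spare caps standing where they are.

Things in the scene. Friction and masses are not known exactly. Their poses are not given: they have to be found in the camera images.
- cap_red_center (a point): red dust cap: a loose round plastic cup standing upside down on the bench (open end down, closed flat top), outer diameter 52 mm, 52 mm tall, wall 5 mm, inner diameter 42 mm, inner depth 46 mm, about 60 g, stiff. The point is its centre on the axis, 26 mm above its open rim; z is its axis, up.
- cap_blue_center (a point): blue dust cap: a loose round plastic cup standing upside down on the bench (open end down, closed flat top), outer diameter 52 mm, 52 mm tall, wall 5 mm, inner diameter 42 mm, inner depth 46 mm, about 60 g, stiff. The point is its centre on the axis, 26 mm above its open rim; z is its axis, up.
- cap_yellow_center (a point): yellow dust cap: a loose round plastic cup standing upside down on the bench (open end down, closed flat top), outer diameter 52 mm, 52 mm tall, wall 5 mm, inner diameter 42 mm, inner depth 46 mm, about 60 g, stiff. The point is its centre on the axis, 26 mm above its open rim; z is its axis, up.
- cap_green_center (a point): green dust cap: a loose round plastic cup standing upside down on the bench (open end down, closed flat top), outer diameter 52 mm, 52 mm tall, wall 5 mm, inner diameter 42 mm, inner depth 46 mm, about 60 g, stiff. The point is its centre on the axis, 26 mm above its open rim; z is its axis, up.
- cap_black_center (a point): black spare dust cap of the same size and shape (52 mm across, 52 mm tall), not to be used. The point is its centre, 26 mm above the bench; z is up.
- cap_white_center (a point): white spare dust cap of the same size and shape (52 mm across, 52 mm tall), not to be used. The point is its centre, 26 mm above the bench; z is up.
- coupling_red_seat (a point): hydraulic coupling with the red collar, fixed to the bench: a dark steel base plate 76 mm square and 12 mm thick, on it a round red collar 72 mm across whose flat top is 30 mm above the bench, and in the middle a bare steel bullet-shaped nose that stands 38 mm above the collar (30 mm thick at the collar, tapering to 12 mm at the tip). The point is the centre of the collar's flat top, on the axis of the nose; z is up.
- coupling_blue_seat (a point): hydraulic coupling with the blue collar, fixed to the bench: a dark steel base plate 76 mm square and 12 mm thick, on it a round blue collar 72 mm across whose flat top is 30 mm above the bench, and in the middle a bare steel bullet-shaped nose that stands 38 mm above the collar (30 mm thick at the collar, tapering to 12 mm at the tip). The point is the centre of the collar's flat top, on the axis of the nose; z is up.
- coupling_yellow_seat (a point): hydraulic coupling with the yellow collar, fixed to the bench: a dark steel base plate 76 mm square and 12 mm thick, on it a round yellow collar 72 mm across whose flat top is 30 mm above the bench, and in the middle a bare steel bullet-shaped nose that stands 38 mm above the collar (30 mm thick at the collar, tapering to 12 mm at the tip). The point is the centre of the collar's flat top, on the axis of the nose; z is up.
- coupling_green_seat (a point): hydraulic coupling with the green collar, fixed to the bench: a dark steel base plate 76 mm square and 12 mm thick, on it a round green collar 72 mm across whose flat top is 30 mm above the bench, and in the middle a bare steel bullet-shaped nose that stands 38 mm above the collar (30 mm thick at the collar, tapering to 12 mm at the tip). The point is the centre of the collar's flat top, on the axis of the nose; z is up.
Mind the look-alikes: they are no part of the job. What is shaped like the part that bears cap_yellow_center but brown or pink is not meant.

How it is judged:
At the end, for the whole second after the job is handed in: The red, blue, yellow and green caps each sit on the coupling of their own colour: axis within 9 mm of the coupling's, rim within 4 mm of the collar's top, upright within 0.1 rad, at rest; the black and white spare caps are within 30 mm of where they started (horizontal distance between cap_red_center and coupling_red_seat below 0.009 m and z of cap_red_center in the frame of coupling_red_seat between 0.022 and 0.03 m and angle between each of cap_red_center, cap_blue_center, cap_yellow_center, cap_green_center's own z axis and vertical below 0.1 rad and linear speed of each of cap_red, cap_blue, cap_yellow, cap_green below 0.02 m/s and horizontal distance between cap_blue_center and coupling_blue_seat below 0.009 m and z of cap_blue_center in the frame of coupling_blue_seat between 0.022 and 0.03 m and horizontal distance between cap_yellow_center and coupling_yellow_seat below 0.009 m and z of cap_yellow_center in the frame of coupling_yellow_seat between 0.022 and 0.03 m and horizontal distance between cap_green_center and coupling_green_seat below 0.009 m and z of cap_green_center in the frame of coupling_green_seat between 0.022 and 0.03 m and distance of each of cap_black_center, cap_white_center from where it was at the start of the episode below 0.03 m); the robot touches nothing.
It fails at once if the black spare cap was moved more than 30 mm or tipped over (distance of cap_black_center from where it was at the start of the episode above 0.03 m or angle between cap_black_center's own z axis and vertical above 0.5 rad).
It fails at once if the white spare cap was moved more than 30 mm or tipped over (distance of cap_white_center from where it was at the start of the episode above 0.03 m or angle between cap_white_center's own z axis and vertical above 0.5 rad).
It also fails if it takes over 104 s, if anything falls off the work surface, if the arm or the gripper's body presses on something with over 40 N, if the wrist force passes 120 N, or if a joint passes its speed limit or range.

## Working session

There is one attempt and no reset: what is moved stays moved. The work goes in short steps, Python scripts to look and compute and a shell command to move; the robot and the scene stay as the last step left them, time stands still between calls to the robot, and variables do not carry over. Pictures are saved under pics/ and viewed, about 12 in all and at most 16, crops included, and the job is handed in when it is done.

```bash
mkdir -p pics
cat > h.py <<'E'
import numpy as np, cv2
from rig import manip
def grab(n):
    d=manip.get_image(n); np.savez(f'pics/{n}.npz',**{k:np.asarray(v) for k,v in d.items()}); return d
def load(n): return np.load(f'pics/{n}.npz')
def world(d,u,v,z=None):
    K=d['intrinsics'];R=cv2.Rodrigues(np.array(d['rvec'],float))[0];t=np.array(d['tvec'],float).ravel()
    r=np.linalg.inv(K)@np.array([u,v,1.0]); c=-R.T@t; w=R.T@r
    if z is None: return c+w*d['depth'][int(round(v)),int(round(u))]
    return c+w*(z-c[2])/w[2]
def cloud(d):
    K=d['intrinsics'];R=cv2.Rodrigues(np.array(d['rvec'],float))[0];t=np.array(d['tvec'],float).ravel()
    h,w=d['depth'].shape;u,v=np.meshgrid(np.arange(w),np.arange(h));D=d['depth']
    p=np.stack([(u-K[0,2])/K[0,0]*D,(v-K[1,2])/K[1,1]*D,D],-1)
    return (p-t)@R
E
python3 - <<'E'
from h import *
print(manip.get_state())
for n in('scene','side','wrist'):
    d=grab(n);cv2.imwrite(f'pics/{n}0.png',d['pixels']);R=cv2.Rodrigues(np.array(d['rvec'],float))[0]
    print(n,-R.T@np.ravel(d['tvec']),R[2],d['intrinsics'][0,0])
E
```

```text
{'clock': 0.0, 'qpos': array([-1.20984201e-01,  2.76581310e-01,  1.50615700e+00, -3.57080941e-05,
        1.36069647e+00, -1.20984475e-01]), 'qd': array([-0.0005389 ,  0.00034876,  0.00066469, -0.00026125,  0.00019191,
       -0.00059531]), 'effort': array([ 6.20495921e-04, -4.16768074e+01, -2.45808578e+01, -1.52056768e-04,
        1.11346930e-02,  1.69860516e-05]), 'position': array([5.74457620e-01, 5.68134668e-05, 2.30438010e-01]), 'ee_rot': array([ 0.49949659,  0.49958655,  0.50050686, -0.50040915]), 'contact_force': array([-0.0747948 ,  0.46236811, -0.83718995]), 'moment': array([-0.04151786,  0.01721809, -0.00442431]), 'width': 0.08575685261844355}
scene [1.15540642 0.06736101 0.81278156] [-0.63999355 -0.06341756 -0.76575875] 404.9065380040254
side [ 0.30946065 -1.18474329  0.79874055] [ 0.13322182  0.83746192 -0.53000894] 495.64840927245297
wrist [0.57500765 0.0748841  0.37245235] [ 6.32615908e-05 -2.95894782e-01 -9.55220537e-01] 331.51947736953383
```

View pics/scene0.png

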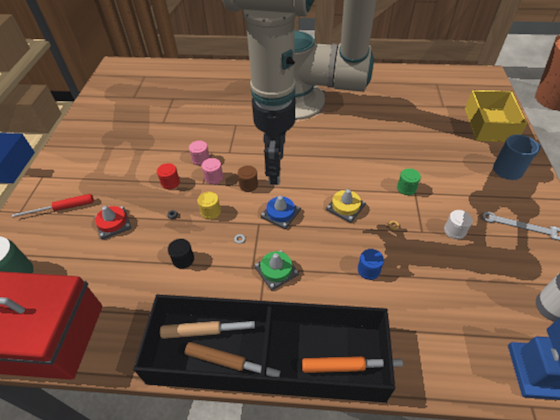

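View pics/side0.png

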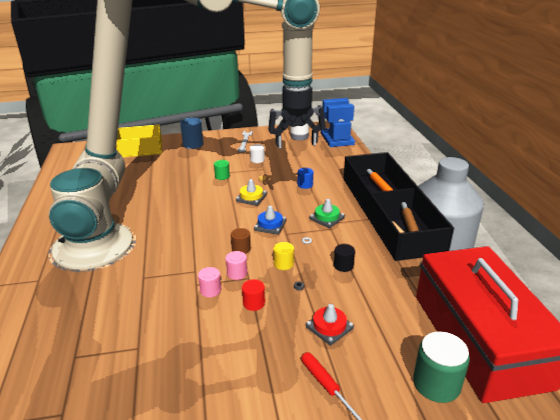

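The scene picture shows these caps: red (168,177), yellow (209,206), blue (371,264), green (409,181), black (180,254) and white (459,224). The look-alikes are brown (247,178) and pink (199,153) and (211,172). The couplings are red (112,220), blue (281,210), yellow (347,203) and green (276,266). The side view agrees: caps red (253,295), yellow (284,256), blue (305,179), green (222,170).

Next I'll measure all of them in both cameras.

```bash
cat > meas.py <<'E'
from h import *
S={'cap_red':(168,177),'cap_yellow':(209,206),'cap_blue':(371,264),'cap_green':(409,181),'cap_black':(180,254),'cap_white':(459,224),'brown':(247,178),'pink1':(199,153),'pink2':(211,172),
'cpl_red':(112,220),'cpl_blue':(281,210),'cpl_yellow':(347,203),'cpl_green':(276,266)}
def centre(d,P,seed,cap):
    z=.052 if cap else .030
    m=(abs(P[...,2]-z)<.005)&(np.hypot(P[...,0]-seed[0],P[...,1]-seed[1])<(.034 if cap else .045))&(d['depth']>0)
    n,l,_,_=cv2.connectedComponentsWithStats(m.astype('uint8'))
    q=P[m][:,:2].astype('float32')
    if len(q)<8: return None
    c,r=cv2.minEnclosingCircle(q); return np.r_[c,r,np.median(P[m][:,2]),len(q)]
if __name__=='__main__':
    D={n:load(n) for n in('scene','side')};C={n:cloud(D[n]) for n in D}
    for k,(u,v) in S.items():
        cap=not k.startswith('cpl')
        s=world(D['scene'],u,v-(4 if cap else 0),.052 if cap else .04)
        out=[]
        for n in D:
            c=s
            for _ in range(3):
                r=centre(D[n],C[n],c,cap)
                if r is None: break
                c=r
            out.append(r)
        print(k,s[:2].round(3),*[None if r is None else r.round(4) for r in out])
E
python3 meas.py
```

```text
cap_red [ 0.417 -0.308] [ 4.042e-01 -3.145e-01  2.810e-02  5.350e-02  2.310e+02] [ 4.043e-01 -3.175e-01  2.870e-02  5.290e-02  3.030e+02]
cap_yellow [ 0.511 -0.179] [ 5.003e-01 -1.851e-01  2.780e-02  5.340e-02  2.760e+02] [ 5.012e-01 -1.855e-01  2.870e-02  5.260e-02  2.270e+02]
cap_blue [0.657 0.212] [6.511e-01 2.143e-01 2.670e-02 5.360e-02 3.880e+02] [6.522e-01 2.132e-01 3.100e-02 5.240e-02 1.130e+02]
cap_green [0.394 0.326] [3.868e-01 3.304e-01 2.820e-02 5.390e-02 2.490e+02] [3.899e-01 3.259e-01 3.070e-02 5.310e-02 1.030e+02]
cap_black [ 0.658 -0.217] [ 6.500e-01 -2.215e-01  2.710e-02  5.340e-02  3.570e+02] [ 6.500e-01 -2.238e-01  2.720e-02  5.270e-02  2.320e+02]
cap_white [0.531 0.426] [5.237e-01 4.321e-01 2.750e-02 5.370e-02 3.240e+02] [5.245e-01 4.261e-01 3.170e-02 5.290e-02 8.900e+01]
brown [ 0.408 -0.097] [ 4.009e-01 -9.840e-02  2.730e-02  5.350e-02  2.360e+02] [ 4.007e-01 -1.006e-01  2.900e-02  5.270e-02  1.990e+02]
pink1 [ 0.318 -0.245] [ 3.073e-01 -2.489e-01  2.790e-02  5.340e-02  1.950e+02] [ 3.073e-01 -2.521e-01  2.840e-02  5.260e-02  2.730e+02]
pink2 [ 0.391 -0.197] [ 3.777e-01 -1.999e-01  2.830e-02  5.360e-02  2.230e+02] [ 3.774e-01 -2.009e-01  2.880e-02  5.290e-02  2.410e+02]
cpl_red [ 0.574 -0.411] [ 5.536e-01 -4.272e-01  3.910e-02  3.100e-02  4.050e+02] [ 5.551e-01 -4.281e-01  3.720e-02  3.050e-02  5.120e+02]
cpl_blue [0.516 0.001] [ 4.959e-01 -1.500e-03  3.680e-02  3.120e-02  3.880e+02] [ 4.992e-01 -2.600e-03  4.010e-02  3.030e-02  2.360e+02]
cpl_yellow [0.483 0.165] [4.652e-01 1.653e-01 3.630e-02 3.130e-02 3.760e+02] [4.637e-01 1.634e-01 3.830e-02 3.070e-02 1.760e+02]
cpl_green [0.678 0.003] [6.669e-01 3.000e-03 3.670e-02 3.090e-02 5.460e+02] [ 6.652e-01 -0.000e+00  3.920e-02  3.070e-02  2.150e+02]
```

Run:
```python
from h import *
a=load('scene')['pixels'][135:295,80:490]; cv2.imwrite('pics/crop1.png',cv2.resize(a,None,fx=1.95,fy=1.95,interpolation=cv2.INTER_CUBIC))
```

```text
(no output)
```

View pics/crop1.png

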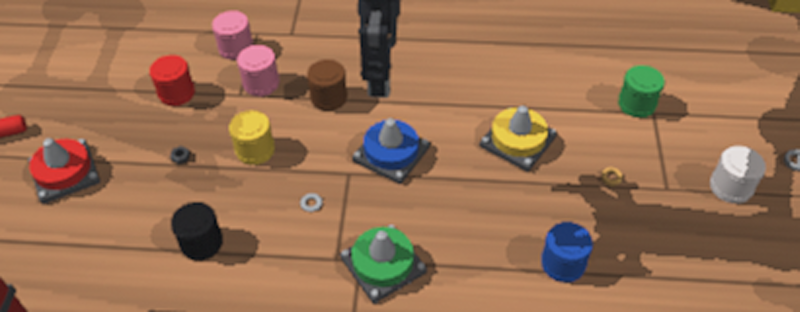

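The crop confirms the choice: plain red, yellow, blue and green caps, with the pinks and the brown clearly distinct. Both cameras agree to about 3 mm, and heights and sizes match what was given. At the start, tool x is world -z, tool y is world +x and tool z is world -y. I'll go above the blue cap first and check it with the wrist camera.

```bash
python3 -m creep '{"delta_pos":[[3,1.5,-4],[6,4,-10],[8,7.6,-15],[8,7.6,-21.4],[8,7.6,-21.4],[8,7.6,-21.4],[8,7.6,-21.4],[8,7.6,-21.4]],"dr":[[0,0,0],[0,0,0],[0,0,0],[0,0,0],[0,0,0],[0,0,0],[0,0,0],[0,0,0]]}' 1 40
cat > w.py <<'E'
import sys
from meas import *
# usage: w.py x y cap(1/0) -> wrist-camera centre refined, delta from TCP in tool axes (cm)
x,y,cap=float(sys.argv[1]),float(sys.argv[2]),int(sys.argv[3])
d=grab('wrist');P=cloud(d);c=(x,y)
for _ in range(3):
    r=centre(d,P,c,cap)
    if r is None: break
    c=r
s=manip.get_state();p=s['position']
from scipy.spatial.transform import Rotation as Ro
q=s['ee_rot'];M=Ro.from_quat(np.r_[q[1:],q[0]]).as_matrix()
print('t',round(s['clock'],2),'tcp',p.round(4),'xaxis',M[:,0].round(3),'w',round(s['width'],4))
if r is not None:print('centre',r.round(4),'tool y,z cm',((r[0]-p[0])*100).round(2),(-(r[1]-p[1])*100).round(2))
cv2.imwrite(f'pics/wrist_{s["clock"]:.1f}.png',d['pixels'])
# near obstacles above 6 cm in scene
if len(sys.argv)>4:
    D=load('scene');C=cloud(D);m=(C[...,2]>.09)&(C[...,2]<.35)&(np.hypot(C[...,0]-x,C[...,1]-y)<.2)
    q=C[m];print('obst',len(q),q.min(0),q.max(0)) if len(q) else print('no obst')
E
python3 w.py .6515 .214 1
python3 - <<'E'
from h import *
C=cloud(load('scene'))
for x,y in((.5545,-.4275),(.6515,.214),(.666,.001)):
    m=(C[...,2]>.08)&(C[...,2]<.35)&(abs(C[...,0]-x)<.2)&(abs(C[...,1]-y)<.15);q=C[m]
    print(x,y,len(q),q.min(0) if len(q) else'',q.max(0) if len(q) else '')
E
```

```text
clock: 0.95
position: [0.6507, 0.2131, 0.1512]
ee_rot: [-0.5, -0.5, -0.5, 0.5]
contact_force: [-0.2, -0.0, 0.8]
width: 0.0854
t 1.0 tcp [0.6509 0.2127 0.1515] xaxis [-0.    -0.001 -1.   ] w 0.0857
centre [6.530e-01 2.133e-01 2.630e-02 5.170e-02 3.403e+03] tool y,z cm 0.21 -0.06
0.5545 -0.4275 278 [ 0.68817467 -0.57725088  0.08010085] [ 0.74981022 -0.56188035  0.10431296]
0.6515 0.214 483 [0.78433611 0.06487185 0.08004177] [0.85135547 0.23116056 0.08945619]
0.666 0.001 1459 [ 0.5293617  -0.14856859  0.08004652] [0.79408731 0.150806   0.34994569]
```

```bash
python3 -m creep '{"delta_pos":[[3,0.2,0],[6.5,0.2,0],[10,0.2,0],[12.5,0.2,0],[13.8,0.2,0],[13.8,0.2,0],[13.8,0.2,0]],"dr":[[0,0,0],[0,0,0],[0,0,0],[0,0,0],[0,0,0],[0,0,0],[0,0,0]]}' 1 40
python3 -m creep '{"delta_pos":[[0,0,0],[0,0,0],[0,0,0],[0,0,0],[0,0,0],[0,0,0],[0,0,0],[0,0,0],[0,0,0],[0,0,0]],"dr":[[0,0,0],[0,0,0],[0,0,0],[0,0,0],[0,0,0],[0,0,0],[0,0,0],[0,0,0],[0,0,0],[0,0,0]]}' -1 40
python3 -m creep '{"delta_pos":[[-1,0,0],[-3,0,0],[-6,0,0],[-9,0,0],[-11,0,0],[-11,0,0],[-11,0,0]],"dr":[[0,0,0],[0,0,0],[0,0,0],[0,0,0],[0,0,0],[0,0,0],[0,0,0]]}'
```

```text
clock: 1.7
position: [0.6541, 0.2135, 0.0146]
ee_rot: [0.5, 0.501, 0.499, -0.5]
contact_force: [0.2, 0.1, 0.8]
width: 0.0856
clock: 2.7
position: [0.6539, 0.2142, 0.0151]
ee_rot: [0.501, 0.501, 0.5, -0.499]
contact_force: [-0.5, -0.2, 5.9]
width: 0.0505
clock: 3.4
position: [0.6528, 0.214, 0.1234]
ee_rot: [0.5, 0.5, 0.5, -0.5]
contact_force: [-0.1, 0.1, -0.8]
width: 0.0506
```

```bash
python3 -m creep '{"delta_pos":[[0,-1,2],[0,-3,6],[0,-5,10],[0,-7.5,15],[0,-10,20],[0,-13,25],[0,-15.6,29],[0,-15.6,30.4],[0,-15.6,30.4],[0,-15.6,30.4]],"dr":[[0,0,0],[0,0,0],[0,0,0],[0,0,0],[0,0,0],[0,0,0],[0,0,0],[0,0,0],[0,0,0],[0,0,0]]}'
python3 w.py .498 -.002 0; ls pics
```

```text
clock: 4.4
position: [0.4961, -0.0901, 0.1221]
ee_rot: [-0.499, -0.5, -0.5, 0.501]
contact_force: [0.8, -0.3, -1.0]
width: 0.0508
t 4.45 tcp [ 0.4966 -0.0894  0.1223] xaxis [-0.002  0.001 -1.   ] w 0.0509
centre [ 4.986e-01 -3.600e-03  3.600e-02  2.930e-02  7.783e+03] tool y,z cm 0.2 -8.58
crop1.png
scene.npz
scene0.png
side.npz
side0.png
wrist.npz
wrist0.png
wrist_1.0.png
wrist_4.5.png
```

```bash
python3 -m creep '{"delta_pos":[[0,0.1,-2],[0,0.15,-5],[0,0.15,-8],[0,0.15,-8.6],[0,0.15,-8.6],[0,0.15,-8.6]],"dr":[[0,0,0],[0,0,0],[0,0,0],[0,0,0],[0,0,0],[0,0,0]]}'
python3 -m creep '{"delta_pos":[[1,0,0],[2.5,0,0],[4,0,0],[5.5,0,0],[6.5,0,0],[7,0,0],[7.3,0,0],[7.5,0,0],[7.5,0,0]],"dr":[[0,0,0],[0,0,0],[0,0,0],[0,0,0],[0,0,0],[0,0,0],[0,0,0],[0,0,0],[0,0,0]]}'
```

```text
clock: 5.05
position: [0.4987, -0.0038, 0.1231]
ee_rot: [0.501, 0.499, 0.5, -0.5]
contact_force: [-0.5, 0.3, 0.4]
width: 0.0509
clock: 5.95
position: [0.4988, -0.0041, 0.0485]
ee_rot: [0.5, 0.5, 0.5, -0.5]
contact_force: [-0.1, 0.7, -0.1]
width: 0.0508
```

```bash
python3 -m creep '{"delta_pos":[[0.15,0,0],[0.3,0,0],[0.35,0,0],[0.35,0,0]],"dr":[[0,0,0],[0,0,0],[0,0,0],[0,0,0]]}'
python3 -m creep '{"delta_pos":[[0,0,0],[0,0,0],[0,0,0],[0,0,0],[0,0,0],[0,0,0],[0,0,0],[0,0,0]],"dr":[[0,0,0],[0,0,0],[0,0,0],[0,0,0],[0,0,0],[0,0,0],[0,0,0],[0,0,0]]}' 1
python3 -m creep '{"delta_pos":[[-3,0,0],[-7,0,0],[-10.5,0,0],[-10.5,0,5],[-10.5,0,9],[-10.5,0,9],[-10.5,0,9]],"dr":[[0,0,0],[0,0,0],[0,0,0],[0,0,0],[0,0,0],[0,0,0],[0,0,0]]}'
python3 w.py .498 -.003 0
python3 - <<'E'
from meas import *
d=load('wrist');P=cloud(d);m=(abs(P[...,2]-.082)<.006)&(np.hypot(P[...,0]-.498,P[...,1]+.003)<.04)
q=P[m];print(len(q),np.median(q[:,2]),cv2.minEnclosingCircle(q[:,:2].astype('float32')))
E
```

```text
clock: 6.35
position: [0.4986, -0.004, 0.0451]
ee_rot: [0.5, 0.5, 0.5, -0.5]
contact_force: [-0.3, -0.5, 2.3]
width: 0.0508
clock: 7.15
position: [0.4985, -0.004, 0.0448]
ee_rot: [0.5, 0.5, 0.5, -0.5]
contact_force: [-0.5, 0.5, -0.8]
width: 0.0851
clock: 7.85
position: [0.4983, -0.0945, 0.1497]
ee_rot: [0.499, 0.501, 0.5, -0.501]
contact_force: [-0.1, -0.2, 0.2]
width: 0.0854
t 7.9 tcp [ 0.4981 -0.0937  0.1496] xaxis [-0.001  0.001 -1.   ] w 0.0856
centre [ 4.987e-01 -3.600e-03  3.610e-02  2.920e-02  1.324e+03] tool y,z cm 0.06 -9.01
6320 0.0817595754270931 ((0.49900034070014954, -0.005274794064462185), 0.026635857298970222)
```

Blue is seated: top at 0.0818 (0.082 expected), axis about 2 mm off. Yellow is next.

```bash
python3 -m creep '{"delta_pos":[[0,0.3,3],[0,0.3,7],[0,0.3,9.2],[0,0.3,9.2],[0,0.3,9.2],[0,0.3,9.2]],"dr":[[0,0,0],[0,0,0],[0,0,0],[0,0,0],[0,0,0],[0,0,0]]}'
python3 w.py .502 -.186 1
```

```text
clock: 8.5
position: [0.5013, -0.1842, 0.1496]
ee_rot: [0.5, 0.5, 0.501, -0.5]
contact_force: [-0.0, 0.8, 0.2]
width: 0.0857
t 8.55 tcp [ 0.5014 -0.1843  0.1497] xaxis [-0.     0.001 -1.   ] w 0.0852
centre [ 5.025e-01 -1.856e-01  2.640e-02  5.170e-02  3.442e+03] tool y,z cm 0.12 0.13
```

```bash
python3 -m creep '{"delta_pos":[[3,0.1,0.1],[6.5,0.1,0.1],[10,0.1,0.1],[12.5,0.1,0.1],[13.5,0.1,0.1],[13.5,0.1,0.1],[13.5,0.1,0.1]],"dr":[[0,0,0],[0,0,0],[0,0,0],[0,0,0],[0,0,0],[0,0,0],[0,0,0]]}' 1 40
python3 -m creep '{"delta_pos":[[0,0,0],[0,0,0],[0,0,0],[0,0,0],[0,0,0],[0,0,0],[0,0,0],[0,0,0],[0,0,0],[0,0,0]],"dr":[[0,0,0],[0,0,0],[0,0,0],[0,0,0],[0,0,0],[0,0,0],[0,0,0],[0,0,0],[0,0,0],[0,0,0]]}' -1 40
python3 -m creep '{"delta_pos":[[-1,0,0],[-3,0,0],[-6,0,0],[-9,0,0],[-12,0,0],[-12,0,0],[-12,0,0]],"dr":[[0,0,0],[0,0,0],[0,0,0],[0,0,0],[0,0,0],[0,0,0],[0,0,0]]}'
python3 -m creep '{"delta_pos":[[0,-1,-2],[0,-2,-6],[0,-3.6,-10],[0,-3.6,-15],[0,-3.6,-20],[0,-3.6,-24],[0,-3.6,-26],[0,-3.6,-26],[0,-3.6,-26]],"dr":[[0,0,0],[0,0,0],[0,0,0],[0,0,0],[0,0,0],[0,0,0],[0,0,0],[0,0,0],[0,0,0]]}'
python3 w.py .4665 .164 0
```

```text
clock: 9.25
position: [0.5035, -0.187, 0.0158]
ee_rot: [0.501, 0.5, 0.5, -0.5]
contact_force: [-0.2, 0.4, 0.1]
width: 0.0854
clock: 10.25
position: [0.5032, -0.1874, 0.0162]
ee_rot: [0.501, 0.5, 0.499, -0.5]
contact_force: [-0.2, 1.4, 6.1]
width: 0.0507
clock: 10.95
position: [0.5027, -0.1872, 0.1359]
ee_rot: [0.501, 0.5, 0.499, -0.5]
contact_force: [-0.3, 0.4, -1.0]
width: 0.0513
clock: 11.85
position: [0.4656, 0.0729, 0.1338]
ee_rot: [0.5, 0.499, 0.501, -0.5]
contact_force: [-0.7, -1.8, -0.2]
width: 0.0509
t 11.9 tcp [0.4659 0.0723 0.134 ] xaxis [-0.002 -0.001 -1.   ] w 0.0511
centre [4.670e-01 1.639e-01 3.600e-02 2.930e-02 7.179e+03] tool y,z cm 0.11 -9.16
```

```bash
python3 -m creep '{"delta_pos":[[0,0.1,-2],[0,0.1,-5],[0,0.1,-8],[0,0.1,-9],[0,0.1,-9],[0,0.1,-9]],"dr":[[0,0,0],[0,0,0],[0,0,0],[0,0,0],[0,0,0],[0,0,0]]}'
python3 -m creep '{"delta_pos":[[1,0,0],[2.5,0,0],[4,0,0],[5.5,0,0],[7,0,0],[8,0,0],[8.4,0,0],[8.4,0,0],[8.4,0,0]],"dr":[[0,0,0],[0,0,0],[0,0,0],[0,0,0],[0,0,0],[0,0,0],[0,0,0],[0,0,0],[0,0,0]]}'
```

```text
clock: 12.5
position: [0.4675, 0.1616, 0.1345]
ee_rot: [-0.5, -0.5, -0.5, 0.501]
contact_force: [-0.5, -1.1, -1.2]
width: 0.051
clock: 13.4
position: [0.468, 0.1629, 0.0512]
ee_rot: [0.5, 0.5, 0.5, -0.5]
contact_force: [0.4, -0.5, -0.7]
width: 0.0504
```

```bash
python3 -m creep '{"delta_pos":[[0.2,0,0],[0.4,0,0],[0.52,0,0],[0.52,0,0]],"dr":[[0,0,0],[0,0,0],[0,0,0],[0,0,0]]}'
python3 -m creep '{"delta_pos":[[0,0,0],[0,0,0],[0,0,0],[0,0,0],[0,0,0],[0,0,0],[0,0,0],[0,0,0]],"dr":[[0,0,0],[0,0,0],[0,0,0],[0,0,0],[0,0,0],[0,0,0],[0,0,0],[0,0,0]]}' 1
python3 -m creep '{"delta_pos":[[-3,0,0],[-7,0,0],[-10.4,0,0],[-10.4,-2,-4],[-10.4,-4,-8],[-10.4,-6,-12],[-10.4,-7.9,-16.6],[-10.4,-7.9,-16.6],[-10.4,-7.9,-16.6],[-10.4,-7.9,-16.6]],"dr":[[0,0,0],[0,0,0],[0,0,0],[0,0,0],[0,0,0],[0,0,0],[0,0,0],[0,0,0],[0,0,0],[0,0,0]]}'
python3 w.py .389 .328 1
```

```text
clock: 13.8
position: [0.4677, 0.1631, 0.0462]
ee_rot: [0.5, 0.5, 0.5, -0.5]
contact_force: [-0.8, 1.0, 3.7]
width: 0.0508
clock: 14.6
position: [0.4676, 0.163, 0.0456]
ee_rot: [0.5, 0.5, 0.5, -0.5]
contact_force: [0.1, -0.9, -0.2]
width: 0.0853
clock: 15.6
position: [0.3887, 0.3282, 0.1495]
ee_rot: [-0.5, -0.5, -0.5, 0.5]
contact_force: [0.0, -0.5, -0.5]
width: 0.0854
t 15.65 tcp [0.389  0.3278 0.1495] xaxis [-0.    -0.001 -1.   ] w 0.0854
centre [3.889e-01 3.303e-01 2.630e-02 5.170e-02 3.476e+03] tool y,z cm -0.01 -0.25
```

```bash
python3 -m creep '{"delta_pos":[[3,0,-0.2],[6.5,0,-0.2],[10,0,-0.2],[12.5,0,-0.2],[13.4,0,-0.2],[13.4,0,-0.2],[13.4,0,-0.2]],"dr":[[0,0,0],[0,0,0],[0,0,0],[0,0,0],[0,0,0],[0,0,0],[0,0,0]]}' 1 40
python3 -m creep '{"delta_pos":[[0,0,0],[0,0,0],[0,0,0],[0,0,0],[0,0,0],[0,0,0],[0,0,0],[0,0,0],[0,0,0],[0,0,0]],"dr":[[0,0,0],[0,0,0],[0,0,0],[0,0,0],[0,0,0],[0,0,0],[0,0,0],[0,0,0],[0,0,0],[0,0,0]]}' -1 40
python3 -m creep '{"delta_pos":[[-1,0,0],[-3,0,0],[-6,0,0],[-9,0,0],[-12,0,0],[-12,0,0],[-12,0,0]],"dr":[[0,0,0],[0,0,0],[0,0,0],[0,0,0],[0,0,0],[0,0,0],[0,0,0]]}'
python3 -m creep '{"delta_pos":[[0,1,1],[0,3,4],[0,6,7],[0,9,10],[0,12,13],[0,15,16],[0,18,18],[0,20,20],[0,20,20]],"dr":[[0,0,0],[0,0,0],[0,0,0],[0,0,0],[0,0,0],[0,0,0],[0,0,0],[0,0,0],[0,0,0]]}'
python3 -m creep '{"delta_pos":[[0,1,3],[0,2,6],[0,4,10],[0,6,14],[0,7.8,18],[0,7.8,21],[0,7.8,21.8],[0,7.8,21.8],[0,7.8,21.8]],"dr":[[0,0,0],[0,0,0],[0,0,0],[0,0,0],[0,0,0],[0,0,0],[0,0,0],[0,0,0],[0,0,0]]}'
python3 w.py .667 .001 0
```

```text
clock: 16.35
position: [0.3898, 0.3309, 0.0165]
ee_rot: [0.5, 0.501, 0.5, -0.5]
contact_force: [-0.1, 0.6, 0.3]
width: 0.0854
clock: 17.35
position: [0.3893, 0.3315, 0.017]
ee_rot: [0.5, 0.501, 0.5, -0.499]
contact_force: [-0.9, -0.5, 5.5]
width: 0.0511
clock: 18.05
position: [0.3886, 0.3312, 0.1366]
ee_rot: [0.5, 0.501, 0.5, -0.499]
contact_force: [0.4, 1.1, -0.9]
width: 0.051
clock: 18.95
position: [0.5913, 0.1269, 0.1336]
ee_rot: [-0.499, -0.5, -0.499, 0.502]
contact_force: [-0.2, 0.5, -1.1]
width: 0.051
clock: 19.85
position: [0.6656, -0.0859, 0.1348]
ee_rot: [0.499, 0.5, 0.501, -0.5]
contact_force: [-0.0, -0.3, -0.4]
width: 0.0511
t 19.9 tcp [ 0.6658 -0.0854  0.1351] xaxis [-0.001  0.001 -1.   ] w 0.0511
centre [6.692e-01 5.000e-04 3.610e-02 2.930e-02 6.980e+03] tool y,z cm 0.34 -8.59
```

```bash
python3 -m creep '{"delta_pos":[[0,0.2,-2],[0,0.3,-5],[0,0.3,-8],[0,0.3,-8.7],[0,0.3,-8.7],[0,0.3,-8.7]],"dr":[[0,0,0],[0,0,0],[0,0,0],[0,0,0],[0,0,0],[0,0,0]]}'
python3 -m creep '{"delta_pos":[[1,0,0],[2.5,0,0],[4,0,0],[5.5,0,0],[7,0,0],[8,0,0],[8.4,0,0],[8.4,0,0],[8.4,0,0]],"dr":[[0,0,0],[0,0,0],[0,0,0],[0,0,0],[0,0,0],[0,0,0],[0,0,0],[0,0,0],[0,0,0]]}'
```

```text
clock: 20.5
position: [0.6695, 0.0006, 0.1358]
ee_rot: [0.501, 0.5, 0.5, -0.5]
contact_force: [0.2, -0.0, -0.4]
width: 0.0514
clock: 21.4
position: [0.67, -0.0003, 0.0521]
ee_rot: [0.5, 0.5, 0.5, -0.5]
contact_force: [0.3, 0.2, -1.5]
width: 0.0508
```

```bash
python3 -m creep '{"delta_pos":[[0.2,0,0],[0.4,0,0],[0.53,0,0],[0.53,0,0]],"dr":[[0,0,0],[0,0,0],[0,0,0],[0,0,0]]}'
python3 -m creep '{"delta_pos":[[0,0,0],[0,0,0],[0,0,0],[0,0,0],[0,0,0],[0,0,0],[0,0,0],[0,0,0]],"dr":[[0,0,0],[0,0,0],[0,0,0],[0,0,0],[0,0,0],[0,0,0],[0,0,0],[0,0,0]]}' 1
python3 -m creep '{"delta_pos":[[-3,0,0],[-7,0,0],[-10.4,0,0],[-10.4,-3,3],[-10.4,-6,6],[-10.4,-9,9],[-10.4,-12,13],[-10.4,-15,16],[-10.4,-15,16]],"dr":[[0,0,0],[0,0,0],[0,0,0],[0,0,0],[0,0,0],[0,0,0],[0,0,0],[0,0,0],[0,0,0]]}'
python3 -m creep '{"delta_pos":[[0,-3,3],[0,-6,7],[0,-9,11],[0,-11.4,15],[0,-11.4,15.8],[0,-11.4,15.8],[0,-11.4,15.8]],"dr":[[0,0,0],[0,0,0],[0,0,0],[0,0,0],[0,0,0],[0,0,0],[0,0,0]]}'
python3 w.py .406 -.317 1
```

```text
clock: 21.8
position: [0.6697, -0.0, 0.0471]
ee_rot: [0.5, 0.5, 0.5, -0.5]
contact_force: [-1.8, -0.4, 2.7]
width: 0.0511
clock: 22.6
position: [0.6696, -0.0, 0.0463]
ee_rot: [0.5, 0.5, 0.5, -0.5]
contact_force: [-0.5, 0.0, 0.1]
width: 0.085
clock: 23.5
position: [0.5157, -0.1629, 0.1505]
ee_rot: [-0.498, -0.5, -0.499, 0.502]
contact_force: [0.2, 0.6, -0.5]
width: 0.0854
clock: 24.2
position: [0.4063, -0.317, 0.1502]
ee_rot: [0.5, 0.5, 0.5, -0.5]
contact_force: [0.5, -1.0, 0.4]
width: 0.0852
t 24.25 tcp [ 0.4063 -0.3166  0.1502] xaxis [ 0.     0.001 -1.   ] w 0.0851
centre [ 4.055e-01 -3.180e-01  2.650e-02  5.170e-02  3.432e+03] tool y,z cm -0.08 0.14
```

```bash
python3 -m creep '{"delta_pos":[[3,-0.1,0],[6.5,-0.1,0],[10,-0.1,0],[12.5,-0.1,0],[13.5,-0.1,0],[13.5,-0.1,0],[13.5,-0.1,0]],"dr":[[0,0,0],[0,0,0],[0,0,0],[0,0,0],[0,0,0],[0,0,0],[0,0,0]]}' 1 40
python3 -m creep '{"delta_pos":[[0,0,0],[0,0,0],[0,0,0],[0,0,0],[0,0,0],[0,0,0],[0,0,0],[0,0,0],[0,0,0],[0,0,0]],"dr":[[0,0,0],[0,0,0],[0,0,0],[0,0,0],[0,0,0],[0,0,0],[0,0,0],[0,0,0],[0,0,0],[0,0,0]]}' -1 40
python3 -m creep '{"delta_pos":[[-1,0,0],[-3,0,0],[-6,0,0],[-9,0,0],[-12,0,0],[-12,0,0],[-12,0,0]],"dr":[[0,0,0],[0,0,0],[0,0,0],[0,0,0],[0,0,0],[0,0,0],[0,0,0]]}'
python3 -m creep '{"delta_pos":[[0,1,2],[0,3,5],[0,4.5,8.2],[0,4.5,8.2],[0,4.5,8.2]],"dr":[[0,0,0],[0,0,0],[0,0,0],[0,0,0],[0,0,0]]}'
python3 w.py .556 -.428 0
```

```text
clock: 24.95
position: [0.4057, -0.318, 0.0162]
ee_rot: [0.501, 0.5, 0.5, -0.5]
contact_force: [0.2, -0.7, 1.1]
width: 0.0853
clock: 25.95
position: [0.4051, -0.3186, 0.0168]
ee_rot: [0.501, 0.5, 0.499, -0.5]
contact_force: [-0.9, 0.7, 5.7]
width: 0.0514
clock: 26.65
position: [0.4047, -0.3182, 0.1364]
ee_rot: [0.501, 0.5, 0.499, -0.5]
contact_force: [-0.4, 0.9, -0.2]
width: 0.0516
clock: 27.15
position: [0.4486, -0.3995, 0.1333]
ee_rot: [0.498, 0.5, 0.501, -0.5]
contact_force: [-0.6, 0.7, -0.3]
width: 0.0517
t 27.2 tcp [ 0.4483 -0.3987  0.1336] xaxis [-0.003  0.004 -1.   ] w 0.0516
centre [ 5.571e-01 -4.280e-01  3.620e-02  2.940e-02  4.552e+03] tool y,z cm 10.88 2.93
```

```bash
python3 -m creep '{"delta_pos":[[0,2,0.5],[0,5,1.5],[0,8,2.5],[0,10.8,2.8],[0,10.8,2.8],[0,10.8,2.8],[0,10.8,2.8]],"dr":[[0,0,0],[0,0,0],[0,0,0],[0,0,0],[0,0,0],[0,0,0],[0,0,0]]}'
python3 -m creep '{"delta_pos":[[1,0,0],[2.5,0,0],[4,0,0],[5.5,0,0],[7,0,0],[8,0,0],[8.4,0,0],[8.4,0,0],[8.4,0,0]],"dr":[[0,0,0],[0,0,0],[0,0,0],[0,0,0],[0,0,0],[0,0,0],[0,0,0],[0,0,0],[0,0,0]]}'
```

```text
clock: 27.9
position: [0.5561, -0.4268, 0.1349]
ee_rot: [0.499, 0.5, 0.501, -0.5]
contact_force: [0.3, -0.0, -0.3]
width: 0.0515
clock: 28.8
position: [0.558, -0.4283, 0.0518]
ee_rot: [0.5, 0.5, 0.5, -0.5]
contact_force: [0.1, -0.4, -1.5]
width: 0.0512
```

Next I lower the last 5 mm, release, lift, move clear and take pictures.

```bash
python3 -m creep '{"delta_pos":[[0.2,0,0],[0.4,0,0],[0.52,0,0],[0.52,0,0]],"dr":[[0,0,0],[0,0,0],[0,0,0],[0,0,0]]}'
python3 -m creep '{"delta_pos":[[0,0,0],[0,0,0],[0,0,0],[0,0,0],[0,0,0],[0,0,0],[0,0,0],[0,0,0]],"dr":[[0,0,0],[0,0,0],[0,0,0],[0,0,0],[0,0,0],[0,0,0],[0,0,0],[0,0,0]]}' 1
python3 -m creep '{"delta_pos":[[-3,0,0],[-7,0,0],[-11,0,0],[-15,-3,-2],[-18,-7,-4],[-20,-11,-6],[-20,-15,-8],[-20,-15,-8],[-20,-15,-8]],"dr":[[0,0,0],[0,0,0],[0,0,0],[0,0,0],[0,0,0],[0,0,0],[0,0,0],[0,0,0],[0,0,0]]}'
python3 - <<'E'
from meas import *
D={n:grab(n) for n in('scene','side')}
T={'red':(.5571,-.428),'blue':(.4986,-.0036),'yellow':(.467,.1639),'green':(.6692,.0005)}
for n,d in D.items():
    P=cloud(d)
    for k,(x,y) in T.items():
        m=(abs(P[...,2]-.082)<.006)&(np.hypot(P[...,0]-x,P[...,1]-y)<.045);q=P[m]
        if len(q)<8: print(n,k,'few');continue
        c,r=cv2.minEnclosingCircle(q[:,:2].astype('float32'));print(n,k,'d mm',np.round((np.array(c)-(x,y))*1000,1),'r',round(r*1000,1),'z',np.median(q[:,2]).round(4),'maxz',q[:,2].max().round(4))
    for k,(x,y) in {'black':(.65,-.2215),'white':(.5237,.4321)}.items():
        r=centre(d,P,(x,y),1);print(n,k,r)
    cv2.imwrite(f'pics/{n}1.png',d['pixels'])
E
```

```text
clock: 29.2
position: [0.5577, -0.4281, 0.0468]
ee_rot: [0.5, 0.5, 0.5, -0.5]
contact_force: [-0.3, 1.1, 3.5]
width: 0.0514
clock: 30.0
position: [0.5575, -0.428, 0.0461]
ee_rot: [0.5, 0.5, 0.5, -0.5]
contact_force: [0.0, 0.1, 0.1]
width: 0.0856
clock: 30.9
position: [0.4069, -0.3476, 0.247]
ee_rot: [0.501, 0.5, 0.499, -0.5]
contact_force: [0.5, 0.1, 0.9]
width: 0.0853
scene red d mm [-1.   3.7] r 27.9 z 0.0831 maxz 0.0872
scene blue d mm [-1.8 -0.4] r 27.2 z 0.0836 maxz 0.0879
scene yellow d mm [-1.7  1.8] r 27.3 z 0.0835 maxz 0.0873
scene green d mm [-1.  -0.1] r 26.9 z 0.0834 maxz 0.0875
scene black [ 6.49839222e-01 -2.21197784e-01  2.65178252e-02  5.32418862e-02
  3.63000000e+02]
scene white [5.23104012e-01 4.32286620e-01 2.71478612e-02 5.39598857e-02
 3.21000000e+02]
side red d mm [-0.4  0.2] r 27.3 z 0.0828 maxz 0.0865
side blue d mm [-2.8 -1.7] r 31.0 z 0.0826 maxz 0.0879
side yellow few
side green d mm [-0.6 -1.2] r 29.3 z 0.0829 maxz 0.0878
side black [ 6.50127888e-01 -2.23979682e-01  2.75108349e-02  5.29676982e-02
  2.28000000e+02]
side white None
```

View pics/scene1.png

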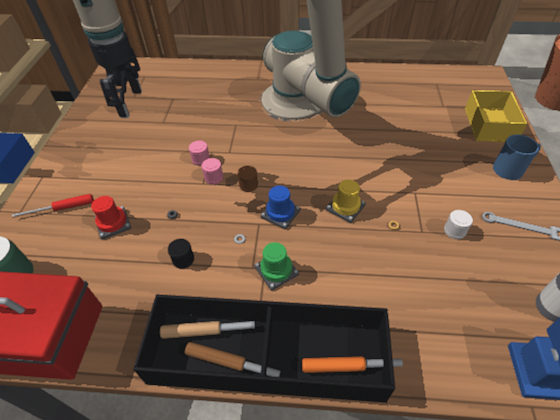

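View pics/side1.png

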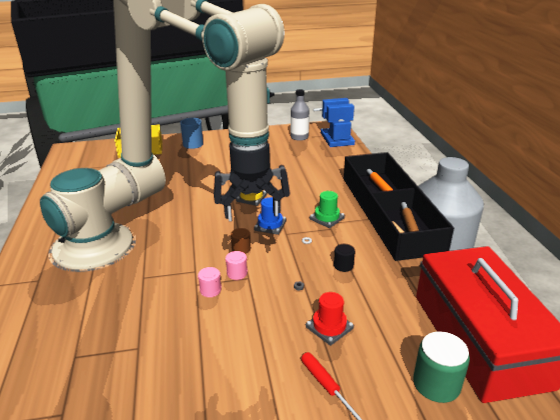

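The scene view shows all four caps upright on their own collars: red (109,209), blue (280,203), yellow (348,195), green (275,259). Black and white have not moved, and the arm is clear of everything. I'm handing it in.

```bash
python3 -c "
from rig import manip
print(manip.get_state()['clock'],manip.sign_off())"
```

```text
the job is handed in; nothing more can be done
31.0 None
```

All four coloured caps are on the couplings of their own colour, and I handed the job in at 31.0 s. I picked them up in the order blue, yellow, green, red and corrected the aim with the wrist camera before each grasp and each placing.

**Last checks:**
- **Height:** the scene camera read the cap tops at 83–84 mm and the wrist camera read blue at 81.8 mm, against 82 mm expected. The scene camera also read loose caps about 1.5 mm high, so this fits caps fully down on their collars.
- **Centring:** every cap axis measured within 4 mm of its coupling's axis (limit 9 mm). The largest was red, at 3.8 mm in the scene camera but only 0.4 mm in the side camera.
- **Spares:** black and white measured within 1 mm of their starting places in the scene camera.
- **Forces:** the highest contact force reported at the end of any move was about 6 N.

**Could not be checked:** the arm hid the yellow and white caps from the side camera in the last picture, so those two rest on the scene camera alone.

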